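Feel for a broken-off foot, then seat the new filter cartridge

TASK

One of the two sockets in the grey filter manifold still has the broken-off foot of an old cartridge lying deep inside it. Take the feeler rod from the wooden caddy and feel down both sockets with it, the one on the robot's left first, until it rests on whatever lies at the bottom, to find out which socket is clear; stand the rod back in its hole in the caddy, then press the new white cartridge into the clear socket until its shoulder sits flat on the manifold, and let go. Work gently: never load the manifold with more than 50 N, and leave the glassware and wash bottle where they are.

Things in the scene. Friction and masses are not known exactly. Their poses are not given: they have to be found in the camera images.
- manifold: Fixed grey plastic block, 90 (x) by 190 (y) by 75 mm high, steel pipe stub on each end; origin at the centre of its underside, z up. Two identical round sockets, 23 mm across, 65 mm deep from the top face, 100 mm apart on its y axis. One, either one, hides a loose broken cartridge foot: a grey plug 22 mm high on the socket floor, top 43 mm below the mouth; it stays there. The other is clear.
- socket_1 (a point): Centre of the mouth of the socket at the manifold's +y end (the robot's left), in its top face; z up. In each socket two sprung rubber balls, 28 mm below the mouth, stick 2.3 mm out of the +x and -x walls (18 mm free for the rod). The cartridge's rib must be pushed past them, with 4 to 15 N, from about 10 mm before home; its weight alone does not do it.
- socket_2 (a point): Centre of the mouth of the socket at the manifold's -y end, in its top face; z up. A cartridge is home in a socket when its shoulder lies on the manifold's top: its centre point is then 3 mm below the mouth and its stem's end 3 mm above the socket floor. On the old foot it stands 19 mm proud.
- caddy: Fixed block of light wood, 80 (x) by 190 (y) by 70 mm high; origin at the centre of its underside, z up. Two holes 64 mm deep, 100 mm apart on its y axis: the wider (+y end) holds the cartridge at the start, the narrower (-y end) the rod.
- rod_hole (a point): Centre of the mouth of the rod's hole, 12.5 mm across, 64 mm deep, in the caddy's top face; z up.
- cartridge_hole (a point): Centre of the mouth of the hole, 26.5 mm across, in the caddy's top face, in which the cartridge stands at the start with its shoulder on the caddy's top; z up.
- rod_center (a point): Half-way up the feeler rod (85 mm above its lower end); z along it towards the handle. Steel shaft 10 mm across, 115 mm long, 2 mm bevel at the lower end; above it a square brown wooden handle 18 by 18 mm (flats along x and y), 55 mm long (its middle 57.5 mm above this point); about 0.1 kg. Stands upright in its hole, lower end 6 mm above the bench.
- rod_tip (a point): Lower end of the feeler rod, on its axis.
- cartridge_center (a point): Half-way up the new white cartridge (59 mm above its lower end); z towards its head. Stem 18 mm across, 62 mm long, lowest 18 mm tapered to 12 mm, with a bevelled rib 20.4 mm across 27 mm above the lower end; flange 44 mm across, 12 mm thick, underside (shoulder) 3 mm above this point; on it a flat grip 24 (x) by 42 (y) by 44 mm high, middle 37 mm above this point. 0.15 kg.
- flask_mid (a point): Bystander: conical glass flask, 72 mm across and 102 mm high; the point lies half-way up.
- beaker_mid (a point): Bystander: glass beaker, 68 mm across and 85 mm high; the point lies half-way up.
- wash_bottle_mid (a point): Bystander: white plastic bottle with a black cap, 60 mm across and 130 mm high; the point lies half-way up.
There are look-alikes about, which are no part of the job. Of the things that look like the part that bears rod_center, the smallest one is meant.

How it is judged:
On the way, in this order (a step that is already met when the one before it is completed fails the run):
1. the rod has touched down on what lies at the bottom of the left socket (socket_1) (z of rod_tip in the frame of socket_1 below -0.04 m and horizontal distance between rod_tip and socket_1 below 0.01 m and contact force between manifold and anything else above 1 N), for 0.05 s.
2. the rod has touched down on what lies at the bottom of the other socket (socket_2) (z of rod_tip in the frame of socket_2 below -0.04 m and horizontal distance between rod_tip and socket_2 below 0.01 m and contact force between manifold and anything else above 1 N), for 0.05 s.
3. the rod stands in its hole in the caddy again (horizontal distance between rod_tip and rod_hole below 0.006 m and z of rod_tip in the frame of rod_hole below -0.05 m and angle between rod_center's own z axis and vertical below 0.12 rad), for 0.1 s.
4. the cartridge is fully home in the clear socket (((z of cartridge_center in the frame of socket_1 below 0 m and horizontal distance between cartridge_center and socket_1 below 0.003 m) or (z of cartridge_center in the frame of socket_2 below 0 m and horizontal distance between cartridge_center and socket_2 below 0.003 m)) and angle between cartridge_center's own z axis and vertical below 0.05 rad), for 0.2 s.
At the end, for the whole second after the job is handed in: The cartridge stands in a socket with its shoulder on the manifold's top face (within 3 mm), centred within 3 mm and upright within 0.05 rad; the rod stands in its hole in the caddy, its lower end at least 50 mm down and upright within 0.12 rad; both are at rest and released (all of step 3 and all of step 4 and linear speed of each of cartridge, rod below 0.02 m/s); the robot touches nothing.
It fails at once if the manifold is loaded with more than 50 N (contact force between manifold and anything else above 50 N).
It fails at once if the flask, beaker or wash bottle is moved by more than 30 mm (distance of any of flask_mid, beaker_mid, wash_bottle_mid from where it was at the start of the episode above 0.03 m).
It also fails if it takes over 72 s, if anything falls off the work surface, if the arm or the gripper's body presses on something with over 40 N, if the wrist force passes 120 N, or if a joint passes its speed limit or range.

ROBOT

A 7-joint arm with a two-finger parallel gripper is mounted at the origin on the work surface. World frame = base frame: x ahead of the robot, y to its left, z up, the work surface at z = 0. Lengths are in m, angles in rad, forces in N, time in s.
With the tool pointing down it reaches from about 0.425 to 0.925 m from the base axis. Payload 6.8 kg.
Tool frame: the origin (TCP) lies midway between the tips of the shut fingers; the grasp point (between the pads) lies 19 mm behind it; x points along the fingers, y is the direction in which the jaws open and shut, and the axes are right-handed (so a half turn about x gives the same grasp; the last joint's range is limited). The gripper opens to 85 mm and grips with 20 to 120 N. Pads are 22 mm wide; open, the fingers measure 114 mm over their backs; the gripper's body (76 mm by 85 mm) begins 54 mm behind the grasp point. The pads swing forward as they close: fully open they stand 13 mm farther back than shut.
Start: joints at [1.16, 0.477, 0.022, 1.555, -0.011, 1.109, -0.083], TCP at [0.201, -0.644, 0.231] pointing down, gripper open.
Joint ranges: [-2.96, 2.96], [-0.34, 2.1], [-1.41, 1.46], [0.24, 2.44], [-1.37, 4.51], [0.17, 1.92], [-2.96, 2.96]. Speed limits (rad/s): [2.39, 2.39, 3.14, 3.14, 3.14, 3.14, 3.14].

INTERFACE

Orientations are given as a rotation vector (axis times angle).
In Python, from bench import r, viewer, nets gives the robot as it stands.
- The arm moves only by the shell command python3 -m pendant 'ROWS' [FORCE]. ROWS is JSON, one flat list of numbers, 5 for each row, row after row: the finger opening in mm, from 0 to 85.4, then the shift along the tool's x, y, z in mm, then the turn about the tool's x in rad. A call has 1 to 20 rows; each row shifts and turns the commanded pose from where the row before left it, along the tool's axes as they then stand; what a row does not reach is not made up. A row lasts 1/8 s, in which the tool goes at most 62.5 mm and 10.7 degrees, less where a joint would pass 70% of its speed; a pose out of reach is approached as far as the arm can. A call with a gripper value outside its range is refused whole. The fingers move at their own pace and stop on an object; FORCE is the grip in N (left out, the last holds). Time passes only in rows, so rows that do not move let the fingers close. It gives the time, the measured TCP pose, the force and the opening at its end, in the units of the state.
- r.get_obs(): the state, without advancing time (a new reading comes with each control period).
- viewer.grab_frame(name): name is "scene" or "side" or "wrist"; returns (picture, depth): 384x512x3 uint8, red, green, blue; 384x512 float32, m along the optical axis (not along the pixel's ray), 0 where there is no reading.
- viewer.calibration(name): a dict with "mtx" (3x3 intrinsics, pixels), "world_to_cam" (4x4, takes a point from world to camera coordinates). Camera axes: x right, y up, looking along -z (the intrinsics and any distortion apply to the point x, -y, -z); pixel columns grow to the right and rows downward; lengths in m; the calibration is good to about 2 mm. A picture is of the moment at which its call begins: read the wrist's pose just before it. calibration takes no time and is no camera call; for the wrist camera it gives the pose at the moment of the call.
- r.hand_in(): hands the job in, once; it reports no verdict.
Trained networks look in the newest picture that a camera, given by its name, has taken for a name from the list of things; names that differ only in an ending like _2 or _b are one class to them, and where a whole thing is asked for, a point or a joint stands for the part that bears it (a point fixed in the world has none). Each returns a list of dicts, best first, with "score" (0 to 1); they miss things now and then, are a little off and sometimes report something else, mostly with a low value. They report only what shows in the picture. A call takes as long as a camera call. They do not tell look-alikes from the thing itself.
- nets.look_for(name, camera): "location" ([x, y, z] in m, in world coordinates, good to about 4 mm: the middle of the surface that is visible of it).
- nets.silhouettes(name, camera): "mask" (384x512 bool, what is visible of it).
The state is a dict: "clock": time; "joints": joint angles; "qvel": joint speeds; "tau": joint torques, N m; "tcp_pos": TCP position; "orientation": TCP orientation; "contact_force": force on the tool from outside, world axes, zero at the start; "moment": the same for the moment, N m; "grip_width": finger opening in m.
Only numpy, scipy, OpenCV 4.12 (cv2) and the standard library are available. Lean on these libraries where they do the work, as an engineer would, in place of code of your own. Each camera call takes 0.05 s, during which the arm holds its last target. There are 200 camera calls.

## Working session

There is one attempt and no reset: what is moved stays moved. The work goes in short steps, Python scripts to look and compute and a shell command to move; the robot and the scene stay as the last step left them, time stands still between calls to the robot, and variables do not carry over. Pictures are saved under pics/ and viewed, about 8 in all and at most 12, crops included, and the job is handed in when it is done.

```bash
ls; mkdir -p pics; python3 - <<'E'
from bench import r, viewer, nets
import cv2, numpy as np
o=r.get_obs(); print(o['clock'],o['tcp_pos'],o['orientation'],o['contact_force'],o['grip_width'])
ims=[]
for c in ("scene","side"):
    im,d=viewer.grab_frame(c); ims.append(im)
    np.savez(f'{c}.npz',im=im,d=d)
    for n in ("manifold","caddy","rod_center","cartridge_center","flask_mid","beaker_mid","wash_bottle_mid"):
        print(c,n,[(round(q['score'],2),np.round(q['location'],3).tolist()) for q in nets.look_for(n,c)[:4]])
cv2.imwrite('pics/a.png',cv2.cvtColor(ims[0],cv2.COLOR_RGB2BGR)); cv2.imwrite('pics/b.png',cv2.cvtColor(ims[1],cv2.COLOR_RGB2BGR))
E
```

```text
pics
0.0 [ 0.20108807 -0.64371178  0.23030455] [ 2.0586626   0.31615492 -2.05955298] [-0.29853082  0.49470218 -0.019643  ] 0.0853533779380695
scene manifold [(0.92, [0.518, -0.175, 0.072])]
scene caddy [(0.78, [0.561, 0.198, 0.066])]
scene rod_center [(0.89, [0.424, 0.152, 0.171]), (0.72, [0.532, 0.164, 0.144]), (0.66, [0.386, 0.243, 0.164])]
scene cartridge_center [(0.6, [0.557, 0.26, 0.105])]
scene flask_mid [(0.55, [0.731, 0.012, 0.043]), (0.41, [0.558, 0.261, 0.105]), (0.32, [0.558, 0.203, 0.065])]
scene beaker_mid [(0.98, [0.734, 0.228, 0.053])]
scene wash_bottle_mid [(0.84, [0.775, -0.204, 0.08])]
side manifold [(0.94, [0.477, -0.21, 0.076]), (0.15, [0.517, 0.159, 0.14])]
side caddy [(0.63, [0.512, 0.149, 0.06])]
side rod_center [(0.72, [0.376, 0.242, 0.158]), (0.66, [0.414, 0.15, 0.164]), (0.65, [0.518, 0.162, 0.141])]
side cartridge_center [(0.73, [0.539, 0.249, 0.1])]
side flask_mid [(0.84, [0.704, 0.003, 0.038])]
side beaker_mid [(0.75, [0.719, 0.209, 0.057])]
side wash_bottle_mid [(0.73, [0.736, -0.221, 0.069])]
```

View pics/a.png

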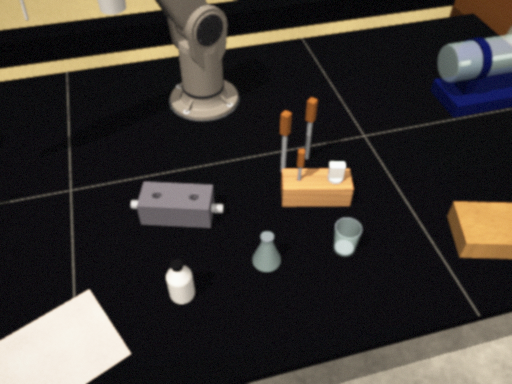

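View pics/b.png

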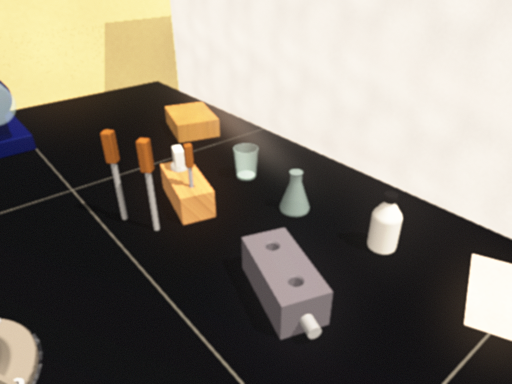

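Scene view: manifold around (175,205) with its sockets, caddy (317,185) with small rod at (301,160) and cartridge (337,172), and two tall look-alike rods at (285,140) and (311,125). The side view agrees. Next, top-face fits from depth.

```bash
cat > h.py <<'E'
from bench import r, viewer, nets
import cv2, numpy as np
from scipy.spatial.transform import Rotation as R
def cloud(d,cal):
    v,u=np.mgrid[:d.shape[0],:d.shape[1]]
    K=cal['mtx']; x=(u-K[0,2])/K[0,0]*d; y=(v-K[1,2])/K[1,1]*d
    P=np.stack([x,-y,-d,np.ones_like(d)],-1)
    return (P@np.linalg.inv(cal['world_to_cam']).T)[...,:3]
def pix2plane(uv,cal,z):
    K=cal['mtx']; T=np.linalg.inv(cal['world_to_cam'])
    ray=T[:3,:3]@np.array([(uv[0]-K[0,2])/K[0,0],-(uv[1]-K[1,2])/K[1,1],-1]); c=T[:3,3]
    return c+ray*(z-c[2])/ray[2]
def rect(P,z,xy,rad=.15,tol=.006):
    m=(abs(P[...,2]-z)<tol)&(np.hypot(P[...,0]-xy[0],P[...,1]-xy[1])<rad)
    q=P[m][:,:2]; 
    return m,cv2.minAreaRect((q*1000).astype(np.float32)),len(q),np.median(P[m][:,2])
def st():
    o=r.get_obs(); M=R.from_rotvec(o['orientation']).as_matrix()
    print('t',round(o['clock'],2),'tcp',np.round(o['tcp_pos'],4),'F',np.round(o['contact_force'],1),'w',round(o['grip_width'],4)); print(np.round(M,3)); return o,M
E
python3 - <<'E'
from h import *
for c in ("scene","side"):
    z=np.load(c+'.npz'); cal=viewer.calibration(c); P=cloud(z['d'],cal)
    print(c,'cam',np.round(np.linalg.inv(cal['world_to_cam'])[:3,3],2), 'dist' , [k for k in cal])
    for n,zz,xy in (('man',.075,(.5,-.18)),('cad',.07,(.54,.21))):
        m,b,k,md=rect(P,zz,xy); print(n,b,k,md)
    for n,xy,lo in(('rod',(.525,.163),.12),('cart',(.548,.257),.085),('tall1',(.42,.151),.03),('tall2',(.38,.243),.03)):
        m=(np.hypot(P[...,0]-xy[0],P[...,1]-xy[1])<.035)&(P[...,2]>lo)
        q=P[m]; print(n,len(q),np.round(q.mean(0),3),'min',np.round(np.percentile(q,3,axis=0),3),'max',np.round(np.percentile(q,97,axis=0),3))
st(); cal=viewer.calibration('wrist'); o=r.get_obs(); T=np.linalg.inv(cal['world_to_cam']); M=R.from_rotvec(o['orientation']).as_matrix()
print('cam in tool',M.T@(T[:3,3]-o['tcp_pos']),np.round(M.T@T[:3,:3],2),cal['mtx'])
E
```

```text
scene cam [ 1.42 -0.2   1.05] dist ['mtx', 'world_to_cam']
man ((499.55804443359375, -175.9019775390625), (191.9256591796875, 98.96407318115234), 71.85497283935547) 1804 0.07475758811234912
cad ((510.34375, 220.8535919189453), (190.55458068847656, 141.955322265625), 74.36231231689453) 1257 0.06941758711277912
rod 128 [0.529 0.163 0.155] min [0.518 0.155 0.125] max [0.535 0.172 0.178]
cart 258 [0.555 0.258 0.112] min [0.539 0.24  0.087] max [0.566 0.278 0.128]
tall1 377 [0.424 0.152 0.157] min [0.414 0.141 0.042] max [0.433 0.166 0.221]
tall2 365 [0.387 0.239 0.156] min [0.376 0.228 0.041] max [0.396 0.253 0.221]
side cam [ 0.11 -0.57  0.55] dist ['mtx', 'world_to_cam']
man ((498.8575439453125, -172.72625732421875), (193.03729248046875, 91.64485931396484), 71.2525405883789) 3856 0.07535729951435746
cad ((505.24749755859375, 223.12771606445312), (192.5768585205078, 145.01156616210938), 73.81216430664062) 1125 0.07091365000939431
rod 215 [0.519 0.162 0.153] min [0.512 0.157 0.125] max [0.528 0.173 0.177]
cart 238 [0.542 0.253 0.112] min [0.531 0.241 0.087] max [0.555 0.282 0.128]
tall1 790 [0.415 0.151 0.154] min [0.403 0.142 0.041] max [0.429 0.159 0.222]
tall2 760 [0.378 0.238 0.153] min [0.366 0.23  0.04 ] max [0.392 0.246 0.222]
t 0.8 tcp [ 0.2013 -0.6443  0.2314] F [ 0.7  0.1 -0.8] w 0.0852
[[ 0.     0.298 -0.955]
 [-0.    -0.955 -0.298]
 [-1.     0.    -0.   ]]
cam in tool [-0.14198579  0.00108958 -0.06909356] [[-0.    0.27 -0.96]
 [ 1.   -0.   -0.  ]
 [-0.   -0.96 -0.27]] [[302.29632506   0.         256.96556565]
 [  0.         302.29632506 190.22942848]
 [  0.           0.           1.        ]]
```

```bash
python3 -m pendant '[85,-3,-32,-38.5,0,85,-3,-32,-38.5,0,85,-3,-32,-38.5,0,85,-3,-32,-38.5,0,85,-3,-32,-38.5,0,85,-3,-32,-38.5,0,85,-3,-32,-38.5,0,85,-3,-32,-38.5,0,85,-3,-32,-38.5,0,85,-3,-32,-38.5,0,85,-3,-32,-38.5,0,85,0,0,0,-0.17,85,0,0,0,-0.17,85,0,0,0,-0.17,85,0,0,0,-0.17,85,0,0,0,-0.17,85,0,0,0,-0.17,85,0,0,0,0,85,0,0,0,0]'
cat > snap.py <<'E'
import sys
from h import *
o,M=st(); im,d=viewer.grab_frame('wrist'); cal=viewer.calibration('wrist')
n=sys.argv[1]; np.savez(n+'.npz',im=im,d=d,K=cal['mtx'],T=cal['world_to_cam'])
cv2.imwrite(f'pics/{n}.png',cv2.cvtColor(im,cv2.COLOR_RGB2BGR))
E
python3 snap.py m1; python3 - <<'E'
from h import *
z=np.load('m1.npz'); cal=dict(mtx=z['K'],world_to_cam=z['T']); P=cloud(z['d'],cal)
m,b,k,md=rect(P,.075,(.5,-.175),.12); print(b,k,md)
E
```

```text
clock: 3.18
tcp_pos: [0.5006, -0.1821, 0.2644]
orientation: [1.392, 1.079, -1.392]
contact_force: [0.0, -0.4, 0.1]
grip_width: 0.0851
t 3.17 tcp [ 0.5006 -0.1821  0.2644] F [ 0.  -0.4  0.1] w 0.0851
[[ 0.     0.969 -0.249]
 [-0.    -0.249 -0.969]
 [-1.     0.     0.   ]]
((498.683349609375, -174.78428649902344), (190.8484649658203, 90.21832275390625), 71.24772644042969) 13140 0.07444905422149636
```

View pics/m1.png

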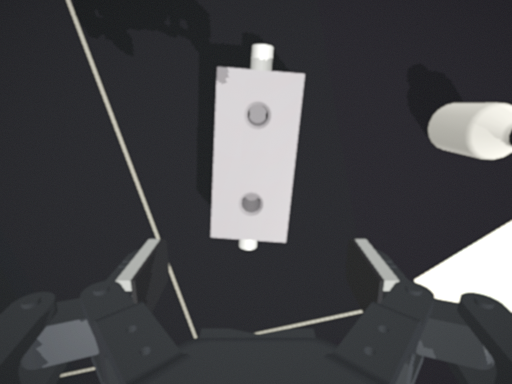

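Wrist view: sockets at (258,114) (socket_1, top) and (251,204) (socket_2); both look grey inside, and the fit agrees with 90x190 mm. I'll refine the mouth centres by rectifying the top plane, then move on to the caddy.

```bash
cat >> h.py <<'E'
def rectify(im,cal,z,c,half=60,s=5):
    # world-aligned top view of plane z, s px per mm; col = x, row = y
    g=np.array([[-half,-half],[half,-half],[half,half],[-half,half]],float)/1000
    K=cal['mtx']; uv=[]
    for a in g:
        p=cal['world_to_cam']@np.array([c[0]+a[0],c[1]+a[1],z,1]); uv.append([K[0,0]*p[0]/-p[2]+K[0,2],K[1,1]*-p[1]/-p[2]+K[1,2]])
    w=2*half*s; H=cv2.getPerspectiveTransform(np.float32(uv),np.float32([[0,0],[w,0],[w,w],[0,w]]))
    return cv2.warpPerspective(im,H,(w,w),flags=cv2.INTER_CUBIC)
def circ(im,cal,z,c,rad,half=25,s=8):
    g=cv2.GaussianBlur(cv2.cvtColor(rectify(im,cal,z,c,half,s),cv2.COLOR_RGB2GRAY),(0,0),3)
    h=cv2.HoughCircles(g,cv2.HOUGH_GRADIENT_ALT,1.5,20,param1=60,param2=.5,minRadius=int((rad-2.5)*s),maxRadius=int((rad+2.5)*s))
    if h is None: return None,g
    return [(round(c[0]+(q[0]/s-half)/1000,4),round(c[1]+(q[1]/s-half)/1000,4),round(q[2]/s,1)) for q in h[0][:3].tolist()],g
E
python3 - <<'E'
from h import *
z=np.load('m1.npz'); cal=dict(mtx=z['K'],world_to_cam=z['T'])
for c in((.5148,-.1274),(.4826,-.2221)):
    print(circ(z['im'],cal,.075,c,11.5)[0])
E
python3 -m pendant '[85,0,-4,-42,0,85,0,-4,-42,0,85,0,-4,-42,0,85,0,-4,-42,0,85,0,-4,-42,0,85,0,-4,-42,0,85,0,-4,-42,0,85,0,-4,-42,0,85,0,0,0,0,85,0,0,0,0]' >/dev/null; python3 snap.py x0
```

```text
None
[(0.4846, -0.2207, 11.6)]
t 4.47 tcp [0.552  0.1508 0.264 ] F [ 0.1 -0.1 -0.5] w 0.085
[[-0.     0.969 -0.247]
 [-0.001 -0.247 -0.969]
 [-1.    -0.     0.001]]
```

```bash
python3 - <<'E'
from h import *
z=np.load('x0.npz'); cal=dict(mtx=z['K'],world_to_cam=z['T']); P=cloud(z['d'],cal)
m,b,k,md=rect(P,.07,(.55,.21),.115,.004); print('caddy',b,k,md)
for n,xy,lo,hi in(('rodtop',(.525,.163),.168,.19),('carttop',(.548,.257),.122,.14),('flange',(.548,.257),.075,.09)):
    mm=(np.hypot(P[...,0]-xy[0],P[...,1]-xy[1])<.04)&(P[...,2]>lo)&(P[...,2]<hi); q=P[mm]
    print(n,len(q),np.round(np.median(q,0),4), cv2.minAreaRect((q[:,:2]*1000).astype(np.float32)))
E
```

```text
caddy ((535.2977294921875, 213.8704376220703), (190.646240234375, 80.34214782714844), 75.30723571777344) 10787 0.06945990884182951
rodtop 512 [0.5235 0.1667 0.175 ] ((522.71044921875, 165.64723205566406), (18.454322814941406, 18.144880294799805), 71.485107421875)
carttop 1424 [0.5485 0.2625 0.125 ] ((548.2183837890625, 262.2660217285156), (42.070716857910156, 23.935312271118164), 70.40840911865234)
flange 356 [0.5622 0.2572 0.0813] ((547.8695678710938, 258.019287109375), (36.35087203979492, 43.26325607299805), 85.66826629638672)
```

View pics/x0.png

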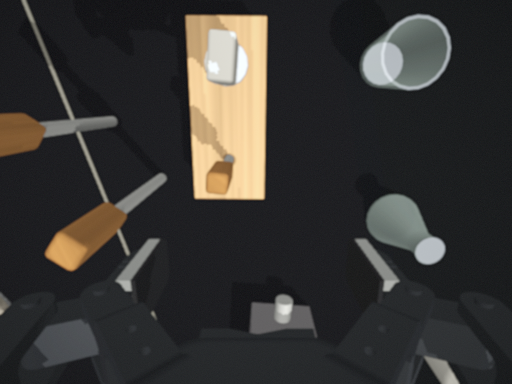

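Caddy view: rod handle top at (219,180), cartridge (224,57); caddy fit is 190.6x80.3 mm, hole positions agree with the rod and cartridge tops within 0.5 mm. I'll grasp the rod.

```bash
python3 -m pendant '[60,0,-32,-7,0.07,60,34,0,0,0,60,34,0,0,0,60,34,0,0,0,60,32,0,0,0,60,0,0,0,0,0,0,0,0,0,0,0,0,0,0,0,0,0,0,0,0,0,0,0,0]' 40; python3 -c "from h import *; st()"
```

```text
clock: 5.78
tcp_pos: [0.5234, 0.1666, 0.1317]
orientation: [1.441, 1.041, -1.438]
contact_force: [-0.6, -0.5, 6.8]
grip_width: 0.0172
t 5.78 tcp [0.5234 0.1666 0.1317] F [-0.6 -0.5  6.8] w 0.0172
[[ 0.002  0.95  -0.313]
 [ 0.    -0.313 -0.95 ]
 [-1.     0.002 -0.001]]
```

```bash
python3 -m pendant '[0,-50,0,0,0,0,-50,0,0,0,0,0,14,47,0,0,0,14,47,0,0,0,14,47,0,0,0,14,47,0,0,0,14,47,0,0,0,14,47,0,0,0,0,0,0,0,0,0,0,0,0,0,0,0,0]'; python3 snap.py m2; python3 - <<'E'
from h import *
z=np.load('m2.npz'); cal=dict(mtx=z['K'],world_to_cam=z['T']); P=cloud(z['d'],cal)
print(rect(P,.075,(.5,-.175),.12)[1:])
out=[]
for c in((.5148,-.1274),(.4826,-.2221)):
    q,g=circ(z['im'],cal,.075,c,11.5); print(q); out.append(g)
im=cv2.cvtColor(z['im'],cv2.COLOR_RGB2BGR)
cv2.imwrite('pics/m2c.png',np.hstack([cv2.resize(im,(533,400)),cv2.cvtColor(cv2.resize(np.vstack(out),(200,400)),cv2.COLOR_GRAY2BGR)]))
E
```

```text
clock: 7.15
tcp_pos: [0.5145, -0.1264, 0.2305]
orientation: [1.438, 1.043, -1.437]
contact_force: [0.4, 0.6, -1.9]
grip_width: 0.0177
t 7.15 tcp [ 0.5145 -0.1264  0.2305] F [ 0.4  0.6 -1.9] w 0.0177
[[ 0.     0.951 -0.31 ]
 [ 0.    -0.31  -0.951]
 [-1.     0.    -0.   ]]
(((511.0938415527344, -138.51315307617188), (114.12358093261719, 90.24249267578125), 71.24897003173828), 7761, np.float64(0.07440760433678584))
None
None
```

View pics/m2c.png

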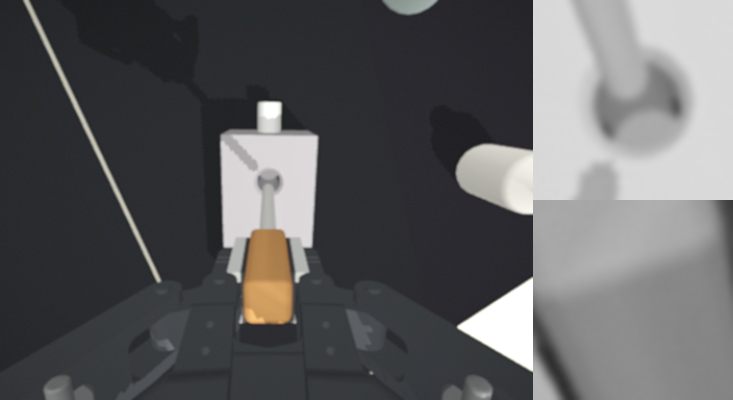

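```bash
python3 - <<'E'
from h import *
z=np.load('m1.npz'); cal=dict(mtx=z['K'],world_to_cam=z['T'])
for uv in((255,159.4),(258,114),(251,204)): print(pix2plane(uv,cal,.075), cloud(z['d'],cal)[int(uv[1]),int(uv[0])])
P=cloud(z['d'],cal); m=rect(P,.075,(.5,-.175),.12)[0]
hull=cv2.minAreaRect(np.argwhere(m)[:,::-1].astype(np.float32)); print('depth mask px',hull)
g=(z['im'].min(-1)>110).astype(np.uint8); n,l,s,c=cv2.connectedComponentsWithStats(g); k=l[150,240]; print('colour px',cv2.minAreaRect(np.argwhere(l==k)[:,::-1].astype(np.float32)),s[k])
ms=(l==k)&(abs(P[...,2]-.075)<.01); K=cal['mtx']; q=np.argwhere(ms)[:,::-1]; w=np.array([pix2plane(a,cal,.075)[:2] for a in q]); print(cv2.minAreaRect((w*1000).astype(np.float32)))
q=P[ms];A=np.c_[q[:,:2],np.ones(len(q))]; print('plane',np.linalg.lstsq(A,q[:,2],rcond=None)[0], 'z rng',np.percentile(q[:,2],[1,50,99]))
im=cv2.cvtColor(z['im'],cv2.COLOR_RGB2GRAY)[90:225,225:285]; 
for y0,y1 in((98,130),(188,220)):
    sub=np.zeros_like(m); sub[y0:y1,235:275]=(cv2.cvtColor(z['im'],cv2.COLOR_RGB2GRAY)[y0:y1,235:275]<165)&(l[y0:y1,235:275]!=k)
    w=np.array([pix2plane(a,cal,.075)[:2] for a in np.argwhere(sub)[:,::-1]]); print('hole',cv2.minEnclosingCircle((w*1000).astype(np.float32)),len(w))
E
```

```text
[ 0.50120026 -0.17257505  0.075     ] [ 0.50133531 -0.17206015  0.07547877]
[ 0.51644612 -0.12611667  0.075     ] [ 0.51622149 -0.12812359  0.01064685]
[ 0.48375557 -0.22184276  0.075     ] [ 0.48019503 -0.23299968  0.04014249]
depth mask px ((253.0345001220703, 155.08621215820312), (87.1147232055664, 170.24322509765625), 4.763641834259033)
colour px ((252.69509887695312, 146.243896484375), (88.45565032958984, 208.16342163085938), 6.34019136428833) [  210    43    96   208 15080]
((498.8040771484375, -174.35919189453125), (189.69117736816406, 89.83055877685547), 71.21604919433594)
plane [0.00055965 0.00046109 0.07420285] z rng [0.07212053 0.07444735 0.07615533]
hole ((515.6846923828125, -126.98884582519531), 10.1644868850708) 8
hole ((492.78350830078125, -219.14613342285156), 9.999999747378752e-05) 1
```

```bash
python3 -m pendant '[0,0,1.4,-0.5,0,0,20,0,0,0,0,20,0,0,0,0,15,0,0,0,0,10,0,0,0,0,0,0,0,0]'; python3 snap.py m3; python3 - <<'E'
import cv2,numpy as np
im=cv2.imread('pics/m3.png')
cv2.imwrite('pics/m3c.png',cv2.resize(im[90:250,180:340],(640,640),interpolation=cv2.INTER_CUBIC)[:600])
E
```

```text
clock: 7.95
tcp_pos: [0.5155, -0.1277, 0.1648]
orientation: [1.439, 1.043, -1.44]
contact_force: [-1.2, -0.4, -0.8]
grip_width: 0.0175
t 7.95 tcp [ 0.5155 -0.1277  0.1648] F [-1.2 -0.4 -0.8] w 0.0175
[[-0.001  0.95  -0.312]
 [ 0.    -0.312 -0.95 ]
 [-1.    -0.001  0.   ]]
```

View pics/m3c.png

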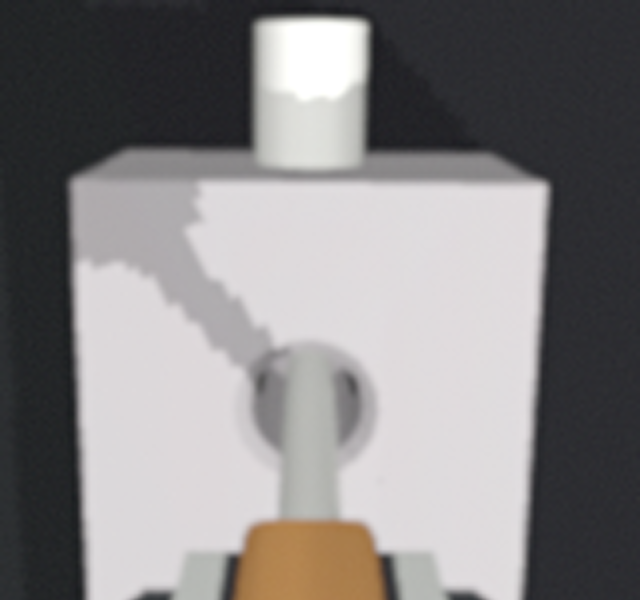

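Rod is inside socket_1, centred about 0.6 mm off laterally at most (shaft at x≈310 vs hole ≈307 in the crop). Feeling down.

```bash
python3 -m pendant '[0,6,-0.5,0,0,0,6,0,0,0,0,0,0,0,0,0,0,0,0,0]' | grep -E 'tcp|force'; python3 -m pendant '[0,6,0,0,0,0,5,0,0,0,0,0,0,0,0,0,0,0,0,0]'| grep -E 'tcp|force'; python3 -m pendant '[0,3,0,0,0,0,0,0,0,0]'| grep -E 'tcp|force'
```

```text
tcp_pos: [0.5154, -0.1278, 0.1534]
contact_force: [-0.1, 0.2, -0.6]
tcp_pos: [0.5154, -0.1278, 0.1423]
contact_force: [0.1, -0.1, -1.4]
tcp_pos: [0.5152, -0.1277, 0.1391]
contact_force: [-0.2, -0.0, -1.7]
```

```bash
python3 -m pendant '[0,2,0,0,0,0,0,0,0,0]' | grep -E 'tcp|force'; python3 -m pendant '[0,1.5,0,0,0,0,0,0,0,0]'| grep -E 'tcp|force'; python3 -m pendant '[0,1,0,0,0,0,0,0,0,0]'| grep -E 'tcp|force'
```

```text
tcp_pos: [0.5152, -0.1278, 0.1372]
contact_force: [0.0, 0.7, -1.4]
tcp_pos: [0.5155, -0.1278, 0.1359]
contact_force: [-0.6, -0.4, -0.7]
tcp_pos: [0.5158, -0.1276, 0.1357]
contact_force: [-2.0, 1.3, 7.2]
```

```bash
python3 -m pendant '[0,-50,0,0,0,0,-45,0,0,0,0,0,-0.5,50,0,0,0,-0.6,50,0,0,0,0,0,0,0,25,0,0,0,0,25,0,0,0,0,15,0,0,0,0,0,0,0,0,0,0,0,0,0]'; python3 snap.py m4; python3 - <<'E'
import cv2,numpy as np
im=cv2.imread('pics/m4.png')
cv2.imwrite('pics/m4c.png',cv2.resize(im[90:250,180:340],(640,640),interpolation=cv2.INTER_CUBIC)[:600])
E
```

```text
clock: 11.25
tcp_pos: [0.4838, -0.2223, 0.1656]
orientation: [1.44, 1.041, -1.438]
contact_force: [0.1, -0.1, -1.5]
grip_width: 0.0174
t 11.25 tcp [ 0.4838 -0.2223  0.1656] F [ 0.1 -0.1 -1.5] w 0.0174
[[ 0.001  0.95  -0.312]
 [-0.    -0.312 -0.95 ]
 [-1.     0.001 -0.   ]]
```

View pics/m4c.png

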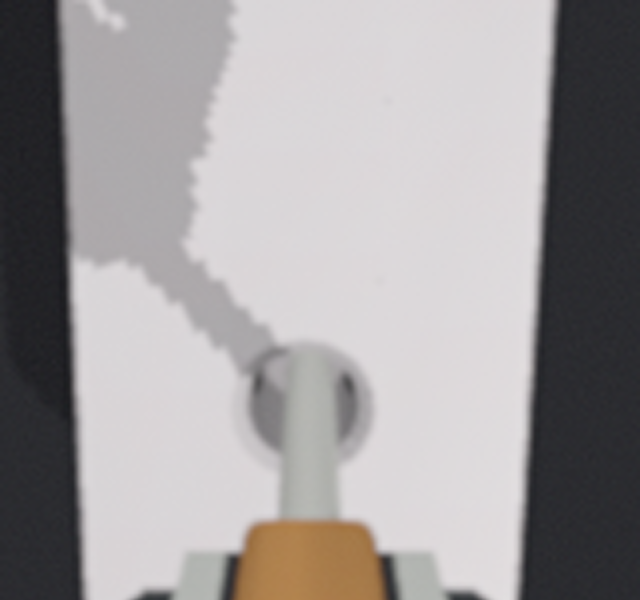

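Rod inside socket_2 likewise (shaft ≈310, hole ≈304). Feeling down.

```bash
python3 -m pendant '[0,3,-0.8,0,0,0,3,0,0,0,0,0,0,0,0,0,0,0,0,0]' | grep -E 'tcp|force'; python3 -m pendant '[0,1.5,0,0,0,0,0,0,0,0]'| grep -E 'tcp|force';  python3 -m pendant '[0,1,0,0,0,0,0,0,0,0]'| grep -E 'tcp|force'; python3 -m pendant '[0,1,0,0,0,0,0,0,0,0]'| grep -E 'tcp|force'
```

```text
tcp_pos: [0.4823, -0.2222, 0.1588]
contact_force: [0.4, -0.5, -2.3]
tcp_pos: [0.4827, -0.2222, 0.1578]
contact_force: [-1.1, -0.5, 3.2]
tcp_pos: [0.483, -0.2222, 0.1576]
contact_force: [-2.4, 1.7, 10.1]
tcp_pos: [0.4834, -0.2223, 0.1575]
contact_force: [-3.6, 2.7, 17.0]
```

Socket_2 holds the foot (stop 22 mm higher than in socket_1), so socket_1 is clear. Returning the rod.

```bash
python3 -m pendant '[0,-40,0,0,0,0,-35,0,0,0,0,0,-10.3,-47.7,0,0,0,-10.3,-47.7,0,0,0,-10.3,-47.7,0,0,0,-10.3,-47.7,0,0,0,-10.3,-47.7,0,0,0,-10.3,-47.7,0,0,0,-10.3,-47.7,0,0,0,-10.3,-47.7,0,0,0,0,0,0,0,0,0,0,0,0,0,0,0,0]'; python3 snap.py x1; python3 - <<'E'
import cv2,numpy as np
im=cv2.imread('pics/x1.png')
cv2.imwrite('pics/x1c.png',cv2.resize(im[90:250,180:340],(600,600),interpolation=cv2.INTER_CUBIC))
E
```

```text
clock: 14.18
tcp_pos: [0.5234, 0.1644, 0.23]
orientation: [1.44, 1.04, -1.442]
contact_force: [0.5, -1.4, -0.2]
grip_width: 0.0175
t 14.18 tcp [0.5234 0.1644 0.23  ] F [ 0.5 -1.4 -0.2] w 0.0175
[[-0.     0.949 -0.315]
 [-0.001 -0.315 -0.949]
 [-1.    -0.     0.001]]
```

View pics/x1c.png

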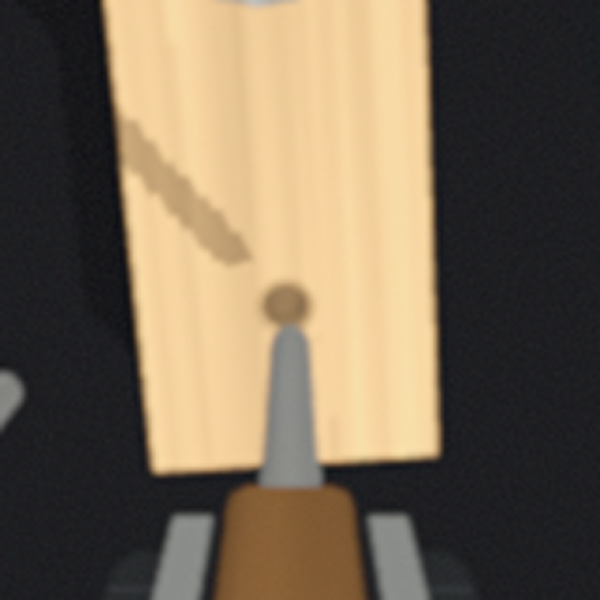

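Tip at (290,330), hole at (286,303) in the crop: about 1 mm left of the tip, matching the pose-based correction.

```bash
python3 -m pendant '[0,0,-0.9,-2,0,0,20,0,0,0,0,8,0,0,0,0,0,0,0,0,0,0,0,0,0]' | grep -E 'tcp|force'; python3 -m pendant '[0,5,0,0,0,0,4,0,0,0,0,4,0,0,0,0,0,0,0,0]' | grep -E 'tcp|force'
```

```text
tcp_pos: [0.5234, 0.1684, 0.2029]
contact_force: [0.7, 0.2, -0.7]
tcp_pos: [0.5228, 0.1677, 0.1887]
contact_force: [-1.0, -1.7, -2.5]
```

```bash
python3 -m pendant '[0,5,0,0.8,0,0,10,0,0,0,0,10,0,0,0,0,0,0,0,0]' | grep -E 'tcp|force'; python3 -m pendant '[0,12,0,0,0,0,12,0,0,0,0,5,0,0,0,0,0,0,0,0,0,0,0,0,0]' | grep -E 'tcp|force'
```

```text
tcp_pos: [0.5223, 0.1674, 0.1631]
contact_force: [0.2, -2.1, -1.5]
tcp_pos: [0.5228, 0.1675, 0.1353]
contact_force: [0.2, -1.6, -1.2]
```

```bash
python3 -m pendant '[0,2.5,0,0,0,0,0,0,0,0,60,0,0,0,0,60,0,0,0,0,60,0,0,0,0,60,0,0,0,0,60,-50,0,0,0,60,-50,0,0,0,60,0,-3,-49,0,60,0,-3,-49,0,60,0,0,0,0,60,0,0,0,0]'; python3 snap.py x2; python3 - <<'E'
from h import *
z=np.load('x2.npz'); cal=dict(mtx=z['K'],world_to_cam=z['T']); P=cloud(z['d'],cal)
for n,xy,lo,hi in(('rodtop',(.525,.163),.165,.19),('carttop',(.548,.262),.12,.135)):
    mm=(np.hypot(P[...,0]-xy[0],P[...,1]-xy[1])<.04)&(P[...,2]>lo)&(P[...,2]<hi); q=P[mm]
    if len(q)>9: print(n,len(q),np.round(np.median(q,0),4), cv2.minAreaRect((q[:,:2]*1000).astype(np.float32)))
E
```

```text
clock: 17.98
tcp_pos: [0.5476, 0.2619, 0.2324]
orientation: [1.438, 1.041, -1.44]
contact_force: [-0.0, -0.1, -0.9]
grip_width: 0.0596
t 17.98 tcp [0.5476 0.2619 0.2324] F [-0.  -0.1 -0.9] w 0.0596
[[-0.001  0.95  -0.313]
 [-0.001 -0.313 -0.95 ]
 [-1.    -0.     0.001]]
rodtop 575 [0.5237 0.1707 0.1747] ((523.1275024414062, 166.92538452148438), (18.441070556640625, 17.784914016723633), 71.88520812988281)
carttop 1303 [0.5486 0.2639 0.1251] ((548.2481079101562, 262.18902587890625), (42.463497161865234, 23.839759826660156), 70.49308776855469)
```

View pics/x2.png

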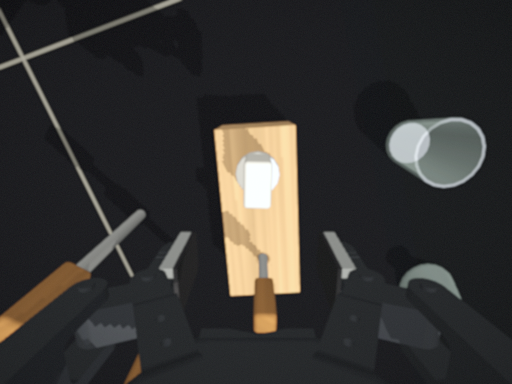

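Rod stands upright in its hole (264,270 shaft, handle top z unchanged); cartridge at (258,180), directly below the TCP. Grasp it.

```bash
python3 -m pendant '[60,40,0.5,-0.5,0.02,60,40,0,0,0,60,40,0,0,0,60,22,0,0,0,60,0,0,0,0,0,0,0,0,0,0,0,0,0,0,0,0,0,0,0,0,0,0,0,0]' 60;  python3 -m pendant '[0,0,0,0,0,0,-50,0,0,0,0,-40,0,0,0,0,0,0,0,0,0,0,0,0,0]'
```

```text
clock: 19.15
tcp_pos: [0.5492, 0.2633, 0.0923]
orientation: [1.456, 1.029, -1.452]
contact_force: [-0.2, -1.0, 6.9]
grip_width: 0.0233
clock: 19.77
tcp_pos: [0.5479, 0.2621, 0.1801]
orientation: [1.453, 1.029, -1.455]
contact_force: [0.0, 0.6, -2.3]
grip_width: 0.023
```

```bash
python3 -m pendant '[0,-55,0,0,0,0,-55,0,0,0,0,0,12.3,47.2,0,0,0,12.3,47.2,0,0,0,12.3,47.2,0,0,0,12.3,47.2,0,0,0,12.3,47.2,0,0,0,12.3,47.2,0,0,0,12.3,47.2,0,0,0,12.3,47.2,0,0,0,0,0,0,0,50,0,0,0,0,50,0,0,0,0,8,0,0,0,0,0,0,0,0,0,0,0,0,0,0,0,0,0,0]'; python3 snap.py m5; python3 - <<'E'
import cv2,numpy as np
im=cv2.imread('pics/m5.png')
cv2.imwrite('pics/m5c.png',cv2.resize(im[90:250,180:340],(600,600),interpolation=cv2.INTER_CUBIC))
E
```

```text
clock: 21.9
tcp_pos: [0.5171, -0.1262, 0.1844]
orientation: [1.455, 1.027, -1.452]
contact_force: [0.3, 0.2, -1.1]
grip_width: 0.023
t 21.9 tcp [ 0.5171 -0.1262  0.1844] F [ 0.3  0.2 -1.1] w 0.023
[[ 0.003  0.943 -0.332]
 [-0.001 -0.332 -0.943]
 [-1.     0.003 -0.   ]]
```

View pics/m5c.png

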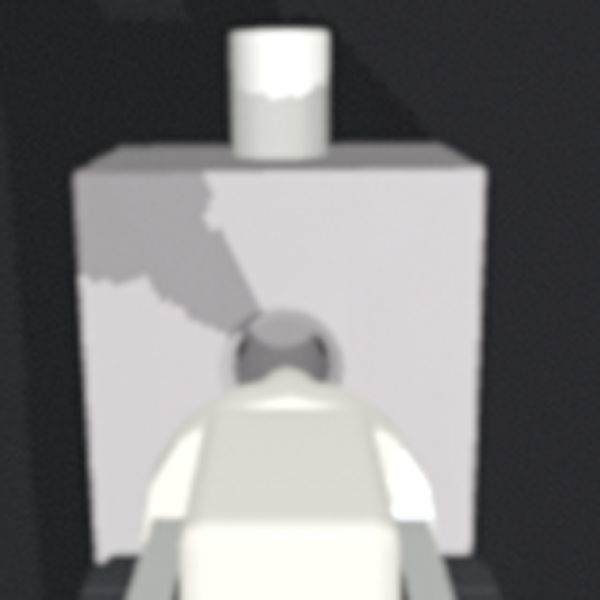

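Stem tip at x≈288, hole centre ≈282: shift about −1.5 mm in tool y, in line with the pose numbers. Correct, then enter with the tapered tip.

```bash
python3 -m pendant '[0,0,-1.5,1,0,0,15,0,0,0,0,8,0,0,0,0,0,0,0,0,0,0,0,0,0]' | grep -E 'tcp|force'; python3 -m pendant '[0,6,0,0,0,0,6,0,0,0,0,0,0,0,0,0,0,0,0,0]' | grep -E 'tcp|force'
```

```text
tcp_pos: [0.5144, -0.1264, 0.1597]
contact_force: [0.2, -0.2, -2.1]
tcp_pos: [0.5143, -0.1265, 0.1478]
contact_force: [-0.1, 0.7, -0.9]
```

```bash
python3 -m pendant '[0,4,0.8,0,0,0,5,0,0,0,0,0,0,0,0,0,0,0,0,0]' | grep -E 'tcp|force'; python3 -m pendant '[0,5,0,0,0,0,4,0,0,0,0,0,0,0,0,0,0,0,0,0]' | grep -E 'tcp|force'; python3 snap.py m6; python3 - <<'E'
import cv2,numpy as np
im=cv2.imread('pics/m6.png')
cv2.imwrite('pics/m6c.png',cv2.resize(im[90:250,180:340],(600,600),interpolation=cv2.INTER_CUBIC))
E
```

```text
tcp_pos: [0.5151, -0.1268, 0.1388]
contact_force: [-0.2, 0.5, -1.6]
tcp_pos: [0.5151, -0.1268, 0.1298]
contact_force: [-0.6, -1.0, -1.5]
t 24.07 tcp [ 0.5151 -0.1268  0.1298] F [-0.6 -1.  -1.5] w 0.023
[[ 0.     0.943 -0.332]
 [ 0.    -0.332 -0.943]
 [-1.     0.    -0.   ]]
```

View pics/m6c.png

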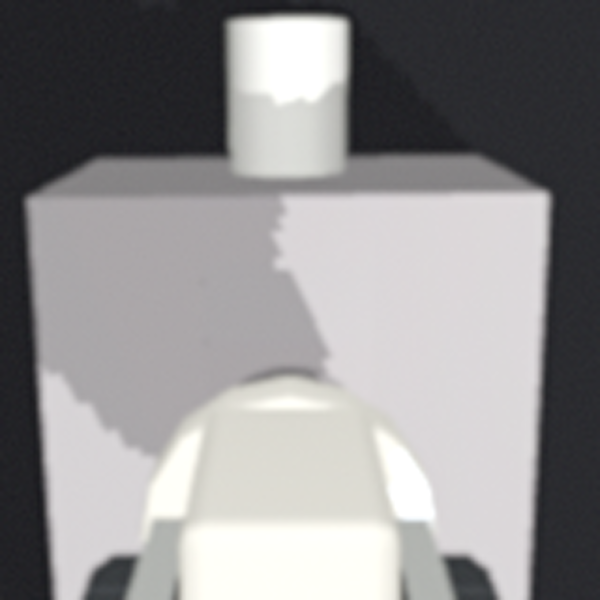

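Flange centred over the socket (mouth rim peeking at (290,375)), the rib has passed the mouth without contact. Continue down.

```bash
python3 -m pendant '[0,5,0,0,0,0,5,0,0,0,0,0,0,0,0]' | grep -E 'tcp|force'; python3 -m pendant '[0,4,0,0,0,0,4,0,0,0,0,0,0,0,0,0,0,0,0,0]' | grep -E 'tcp|force'; python3 -m pendant '[0,3,0,0,0,0,0,0,0,0,0,0,0,0,0]' | grep -E 'tcp|force'
```

```text
tcp_pos: [0.5146, -0.1267, 0.1192]
contact_force: [0.0, 0.5, -1.4]
tcp_pos: [0.5151, -0.1268, 0.1118]
contact_force: [-1.1, 0.0, -1.9]
tcp_pos: [0.5153, -0.1269, 0.1089]
contact_force: [1.4, -1.0, -1.6]
```

```bash
python3 -m pendant '[0,2,0,0,0,0,0,0,0,0]' | grep -E 'tcp|force'; python3 -m pendant '[0,2,0,0,0,0,0,0,0,0]' | grep -E 'tcp|force'
```

```text
tcp_pos: [0.5153, -0.1268, 0.1068]
contact_force: [2.0, -0.5, -1.6]
tcp_pos: [0.5153, -0.1268, 0.1046]
contact_force: [2.9, -0.6, -2.7]
```

```bash
for i in 1 2; do :; done; python3 -m pendant '[0,1.5,0.4,0,0,0,0,0,0,0]' | grep -E 'tcp|force'; python3 -m pendant '[0,1.5,0,0,0,0,0,0,0,0]' | grep -E 'tcp|force'; python3 -m pendant '[0,1.5,0,0,0,0,0,0,0,0]' | grep -E 'tcp|force'
```

```text
tcp_pos: [0.5153, -0.1269, 0.1029]
contact_force: [2.6, -0.3, -4.7]
tcp_pos: [0.5153, -0.127, 0.1016]
contact_force: [0.4, -0.6, -2.9]
tcp_pos: [0.5151, -0.1269, 0.1001]
contact_force: [0.1, 0.5, -0.7]
```

```bash
python3 -m pendant '[0,1.5,0,0,0,0,0,0,0,0]' | grep -E 'tcp|force'; python3 -m pendant '[0,1.5,0,0,0,0,0,0,0,0]' | grep -E 'tcp|force'; python3 -m pendant '[0,1.5,0,0,0,0,0,0,0,0]' | grep -E 'tcp|force'
```

```text
tcp_pos: [0.515, -0.1269, 0.0986]
contact_force: [-0.0, -0.1, -2.4]
tcp_pos: [0.5153, -0.1269, 0.0974]
contact_force: [-0.9, 0.4, 1.1]
tcp_pos: [0.5154, -0.1269, 0.0971]
contact_force: [-5.9, 1.1, 13.6]
```

Shoulder contact at TCP z 0.097, as predicted for home. Release and check.

```bash
python3 -m pendant '[0,0,0,0,0,0,0,0,0,0,60,0,0,0,0,60,0,0,0,0,60,0,0,0,0,60,0,0,0,0,60,-50,0,0,0,60,-50,0,0,0,60,-40,0,-20,0,60,0,0,-30,0,60,0,0,0,0,60,0,0,0,0]'; python3 snap.py m7; python3 - <<'E'
from h import *
z=np.load('m7.npz'); cal=dict(mtx=z['K'],world_to_cam=z['T']); P=cloud(z['d'],cal)
def box(P,xy,lo,hi,n):
    mm=(np.hypot(P[...,0]-xy[0],P[...,1]-xy[1])<.04)&(P[...,2]>lo)&(P[...,2]<hi); q=P[mm]
    if len(q)>9: print(n,len(q),np.round(np.median(q,0),4), cv2.minAreaRect((q[:,:2]*1000).astype(np.float32)),q[:,2].min())
box(P,(.515,-.127),.11,.16,'carttop'); box(P,(.515,-.127),.08,.1,'flange'); print(rect(P,.075,(.5,-.175),.12)[1:])
im,d=viewer.grab_frame('scene'); Q=cloud(d,viewer.calibration('scene')); box(Q,(.523,.166),.12,.19,'rod'); box(Q,(.515,-.127),.1,.16,'cart')
for n in("flask_mid","beaker_mid","wash_bottle_mid"): print(n,[(round(q['score'],2),np.round(q['location'],3).tolist()) for q in nets.look_for(n,'scene')[:1]])
a=cv2.cvtColor(np.hstack([z['im'][:,56:456],im[60:310,100:400].repeat(1,0).copy() if 0 else cv2.resize(im[60:310,100:400],(400,384))]),cv2.COLOR_RGB2BGR); cv2.imwrite('pics/fin.png',a)
E
```

```text
clock: 28.88
tcp_pos: [0.5315, -0.0803, 0.2353]
orientation: [1.453, 1.03, -1.455]
contact_force: [-1.2, -0.3, 0.9]
grip_width: 0.0601
t 28.88 tcp [ 0.5315 -0.0803  0.2353] F [-1.2 -0.3  0.9] w 0.0601
[[-0.001  0.943 -0.332]
 [-0.    -0.332 -0.943]
 [-1.    -0.001  0.001]]
carttop 1297 [ 0.5177 -0.1231  0.1299] ((516.5245971679688, -126.96076202392578), (41.53485870361328, 23.920238494873047), 70.60875701904297) 0.11009347029897659
flange 490 [ 0.5205 -0.1189  0.0862] ((516.8551025390625, -124.19596099853516), (37.051902770996094, 42.777183532714844), 73.0713882446289) 0.08008455061535003
(((498.5532531738281, -174.82870483398438), (190.87445068359375, 90.23146057128906), 71.09622955322266), 10322, np.float64(0.07432548272903727))
rod 130 [0.5302 0.164  0.1565] ((525.6243896484375, 165.07691955566406), (17.890138626098633, 20.22544288635254), 80.9000015258789) 0.1223125050741879
cart 237 [ 0.5252 -0.1289  0.127 ] ((518.3211669921875, -128.29893493652344), (43.14059066772461, 27.474679946899414), 76.18019104003906) 0.10017365354620755
flask_mid [(0.73, [0.729, 0.012, 0.044])]
beaker_mid [(0.78, [0.734, 0.226, 0.053])]
wash_bottle_mid [(0.64, [0.777, -0.205, 0.086])]
```

View pics/fin.png

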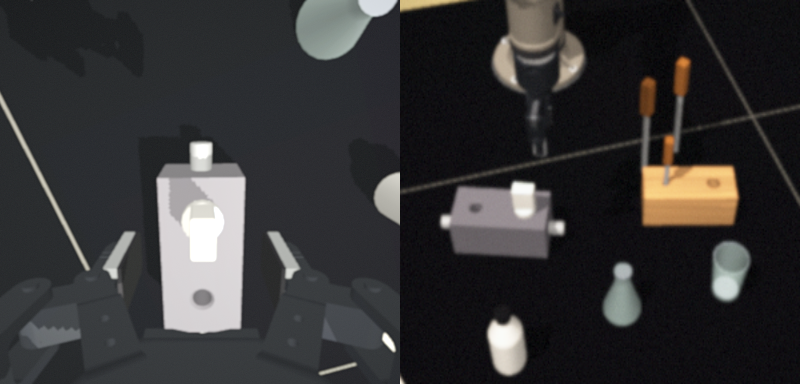

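The cartridge is seated flat: its top reads 0.130 m, and home predicts 0.130 after the depth bias seen at the caddy. The rod stands in the caddy, the glassware is unmoved and the gripper is clear.

```bash
python3 -c "
from h import *
st(); r.hand_in()"
```

```text
t 29.12 tcp [ 0.5317 -0.0805  0.2355] F [ 0.4 -0.6 -0.1] w 0.0597
[[-0.001  0.943 -0.333]
 [-0.    -0.333 -0.943]
 [-1.    -0.001  0.   ]]
the job is handed in; nothing more can be done
```

The new cartridge is pressed home in the left socket (socket_1), and the rod is back in its hole. I handed the job in at 29 s of the 72 s allowed.

- **Probing:** In socket_1 the rod stopped at the full 65 mm depth, so that socket is clear. In socket_2 it stopped 22 mm higher, on the old foot. The highest force I read was about 17 N, and readings came only at the end of each move.
- **Cartridge:** It met the manifold at the predicted height, with about 14 N. After I let go, its top read 0.130 m, which matches home.
- **Rod and bystanders:** The rod stands upright in the caddy with its handle top at the starting height. The flask and beaker read within about 2 mm of their start, and the wash bottle within about 6 mm. That is the detector's own accuracy, and well under the 30 mm limit.

Two checks did not quite agree:
- **Centring:** Depth images put the cartridge about 1.8 mm from the socket centre worked out from the manifold's outline. The rib's play in the socket allows at most 1.3 mm, so I take most of that as camera error.
- **Push-in force:** I did not see the 4–15 N push past the rubber balls. It probably fell between my readings, so only the final height and the shoulder contact show the cartridge is home.

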